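Tap the last grinding pucks out of a bottle and hang them to weigh

TASK

Three green grinding pucks are stuck in the neck of the tilted bottle: set the orange basket upright on the bench under the bottle's mouth, then tap the side of the bottle briskly until all three have dropped into the basket, never touching the pucks themselves. Then hang the basket by its bar in the two red notches of the blue spring weighing arm, lower it gently as the arm sinks, and let go only once the arm carries the load and has come to rest. Keep the basket level and leave everything else on the bench alone.

Things in the scene. Friction and masses are not known exactly. Their poses are not given: they have to be found in the camera images.
- cradle: White 160 x 90 x 12 mm foot with a post that carries the bottle; fixed. Origin on the bench straight below the bottle's mouth, z up; +x runs level from the mouth back towards the bottle's body (the mouth faces -x). Foot spans x 75 to 235, y -45 to 45 mm. Bottle and weighing arm may stand on either side of the bench.
- bottle_mouth (a point): Centre of the open mouth of the clear bottle, 82 mm above the bench; axes as the cradle's at rest. Neck: outside diameter 36 mm, channel 24 mm square and 66 mm long, rising at 22 degrees from the mouth towards +x. Lowest point of the mouth 65 mm above the bench.
- bottle_side (a point): Point on the bottle's axis inside its body, 104 mm behind the mouth (+x of the cradle), 124 mm above the bench; axes as the cradle's. The body is a clear cylinder, 76 mm in diameter, with blue straps: its flanks lie 38 mm to +y and -y of this point, and are to be tapped at this height. The body spans 16 mm before to 74 mm behind this point along its axis; bottle top 187 mm high.
- bottle (a joint): Swing (rad) of the bottle about a vertical pivot 165 mm behind the mouth; 0 at rest, positive anticlockwise from above, stops at +-0.1. Rubber mount, 5 N m/rad, swings back by itself. Each brisk knock (about 0.2 m/s, stopping some 6 mm past first touch) on a flank at bottle_side makes the pucks slip some millimetres down the neck; slow pushes do less. Several knocks are needed.
- puck1: Green-coated steel puck, 18 mm diameter, 12 mm high, 24 g; origin at its centre, z along its axis. It starts in the bottle's neck, number 1 from the mouth.
- puck2: Green-coated steel puck, 18 mm diameter, 12 mm high, 24 g; origin at its centre, z along its axis. It starts in the bottle's neck, number 2 from the mouth.
- puck3: Green-coated steel puck, 18 mm diameter, 12 mm high, 24 g; origin at its centre, z along its axis. It starts in the bottle's neck, number 3 from the mouth.
- basket: Orange open basket, 120 (x) x 70 (y) x 50 mm, walls 3 mm, about 0.25 kg. Steel bail: two uprights at x = 0, y = +-32 mm and a level round bar, 10 mm thick, along y from -66 to 66 mm, its axis 112 mm above the underside. Origin at the centre of the underside, z up. The mouth belongs over one half of its length, clear of the bail.
- basket_bar (a point): Middle of the basket's bar, on its axis; axes as the basket's (bar along y). Room for a gripper to pinch the bar here between the uprights.
- station: Fixed stand of the weighing arm. Origin on the bench straight below the hook seat of the unloaded arm, z up. Its +x axis points from the open end of the fork to the stand; foot at x 165 to 285 mm, y +-70 mm, column and cheeks at x 195 to 260 mm, up to 210 mm high.
- hook_seat (a point): Where the middle of the hung bar lies: midway between two red V notches at y = +-54 mm (10 mm wide, flanks rise 10 mm above this point, 20 mm to either side); 205 mm above the bench unloaded. x points to the stand, y along the bar. Prongs at y = +-54 mm run back to a crossbar at x = 95 mm, 11 to 20 mm below. Come from -x with the bar 20 mm or more above this point, then lower.
- beam (a joint): Sink of the weighing arm (rad) about a level hinge 210 mm behind the seat: 0 at its upper stop (unloaded), positive as the fork goes down, stop at 0.35. Spring 3 N m/rad, preloaded: it starts to sink at about 1 N; the filled basket brings it to about 0.11 to 0.19 rad (24 to 40 mm lower), settling in a second or so.
- vial1: Small white bottle, 32 mm diameter, 60 mm high, a bystander; origin under its centre.
- vial2: Small white bottle, 36 mm diameter, 70 mm high, a bystander; origin under its centre.
- marker: Blue pen, 130 x 14 x 14 mm, lying, a bystander; origin under its centre.
- tipbox1: Purple and cream tip box, 120 x 85 x 75 mm, a bystander; origin under its centre.
- redrack: Red tube block, 110 x 130 x 45 mm, a bystander; origin under its centre.
Not all that is in view belongs to the job. Leave any black or pink look-alike of the basket alone.

How it is judged:
By the outcome, as a careful person would: the job done as asked, in the order asked, and still so for the second after the job is handed in, with the robot touching nothing.
It also fails if it takes over 72 s, if anything falls off the work surface, if the arm or the gripper's body presses on something with over 40 N, if the wrist force passes 120 N, or if a joint passes its speed limit or range.

ROBOT

A 6-joint arm with a two-finger parallel gripper is mounted at the origin on the work surface. World frame = base frame: x ahead of the robot, y to its left, z up, the work surface at z = 0. Lengths are in m, angles in rad, forces in N, time in s.
With the tool pointing down it reaches from about 0.3 to 0.775 m from the base axis. Payload 14.6 kg.
Tool frame: the origin (TCP) lies at the very end of the fingers, on their centre line; the grasp point (between the pads) lies 19 mm behind it; z points along the fingers, y is the line along which they close (so a half turn about z gives the same grasp; the last joint's range is limited). The gripper opens to 94 mm and grips with 3 to 60 N. Pads are 16 mm wide; open, the fingers measure 119 mm over their backs; the gripper's body (75 mm by 177 mm) begins 78 mm behind the grasp point.
Start: joints at [-1.36, 0.3, 1.521, -0, 1.321, -0.067], TCP at [0.151, -0.529, 0.205] pointing down, gripper open.
Joint ranges: [-3.03, 3.03], [-0.79, 2.21], [0.23, 2.52], [-1.04, 4.18], [0, 3.07], [-2.55, 2.55]. Speed limits (rad/s): [2.22, 2.22, 2.57, 3.14, 3.14, 3.14].

INTERFACE

Orientations are given as [roll, pitch, yaw] about the fixed x, y, z axes, in that order (R = Rz(yaw) Ry(pitch) Rx(roll)).
In Python, from station import * gives the robot as it stands.
- The arm moves only by the tool jog_arm, never from a script. Its argument "rows" is a list of rows, each a list of 3 entries, a list of its own where there are three numbers: the shift along the tool's x, y, z in m, then the turn about the tool's z in degrees, then the finger opening in m, from 0 to 0.094. A call has 1 to 12 rows; each row shifts and turns the commanded pose from where the row before left it, along the tool's axes as they then stand; what a row does not reach is not made up. A row lasts 1/12 s, in which the tool goes at most 41.7 mm and 7.16 degrees, less where a joint would pass 70% of its speed; a pose out of reach is approached as far as the arm can. A call is refused whole if a number of a shift passes 0.0417 or a number of a turn 7.16, either way. A call with a gripper value outside its range is refused whole. The fingers move at their own pace and stop on an object; "squeeze" is the grip in N (left out, the last holds). Time passes only in rows, so rows that do not move let the fingers close. It gives the time, the measured TCP pose, the force, the opening and the grip force at its end, in the units of the state.
- get_obs(): the state, without advancing time (a new reading comes with each control period).
- camera(name): name is "scene" or "side" or "wrist"; returns a dict with "image" (420x560x3 uint8, red, green, blue), "range_z" (420x560 float32, m along the optical axis (not along the pixel's ray), 0 where there is no reading), "K" (3x3 intrinsics, pixels), "world_from_camera" (4x4, takes a point from camera to world coordinates); the wrist camera has in their place "T_tool_cam" (4x4, takes a point from camera to tool coordinates, whose origin is the TCP and whose axes are the flange's). Camera axes: x right, y up, looking along -z (the intrinsics and any distortion apply to the point x, -y, -z); pixel columns grow to the right and rows downward; lengths in m; the calibration is good to about 2 mm. A picture is of the moment at which its call begins: read the wrist's pose just before it.
- hand_in(): hands the job in; it is judged then, once.
Trained networks look in a picture, given as the dict that the camera call returned (one of the last four; its "shot" number tells which), for a name from the list of things; names that differ only in an ending like _2 or _b are one class to them, and where a whole thing is asked for, a point or a joint stands for the part that bears it (a point fixed in the world has none). Each returns a list of dicts, best first, with "p" (0 to 1); they miss things now and then, are a little off and sometimes report something else, mostly with a low value. They report only what shows in the picture. A call takes as long as a camera call. They do not tell look-alikes from the thing itself.
- search_frame(label, picture): "at" ([column, row] as shares, 0 to 1, of the picture: columns of its width, rows of its height, amid what is visible of it).
- spot_point(label, picture): "at" ([column, row] as shares, 0 to 1, of the picture: columns of its width, rows of its height: a listed point, or the origin of a listed thing).
The state is a dict: "time_s": time; "qpos": joint angles; "joint_vel": joint speeds; "tau": joint torques, N m; "ee_pos": TCP position; "eef_rot": TCP orientation; "force": force on the tool from outside, world axes, zero at the start; "moment": the same for the moment, N m; "grip_width": finger opening in m; "grip_force": force on a finger pad.
Only numpy, scipy, OpenCV 4.12 (cv2) and the standard library are available. Lean on these libraries where they do the work, as an engineer would, in place of code of your own. Each camera call takes 0.05 s, during which the arm holds its last target. There are 200 camera calls.

## Working session

There is one attempt and no reset: what is moved stays moved. The work goes in short steps, Python scripts to look and compute and a tool call to move; the robot and the scene stay as the last step left them, time stands still between calls to the robot, and variables do not carry over. Pictures are saved under pics/ and viewed, at most 10 in all, crops included, and the job is handed in when it is done.

Besides the shell and the picture viewer there is one more tool, called after ">>>" as a command line: name --argument value ..., lists and objects as JSON in quotes. jog_arm: Moves the arm, as the interface text tells. Its arguments: {"type":"object","properties":{"rows":{"type":"array","items":{"type":"array"}},"squeeze":{"type":"number"}},"required":["rows"]}

```bash
mkdir -p pics
cat > h.py <<'E'
from station import *
import numpy as np, cv2
from scipy.spatial.transform import Rotation as Rn
def cam_w(d,obs=None):
    if 'world_from_camera' in d: return np.array(d['world_from_camera'])
    T=np.eye(4);T[:3,3]=obs['ee_pos'];T[:3,:3]=Rn.from_euler('xyz',obs['eef_rot']).as_matrix()
    return T@np.array(d['T_tool_cam'])
def cloud(d,obs=None):
    z=d['range_z'];K=np.array(d['K']);v,u=np.mgrid[:z.shape[0],:z.shape[1]]
    p=np.stack([(u-K[0,2])/K[0,0]*z,-(v-K[1,2])/K[1,1]*z,-z,np.ones_like(z)],-1)
    w=(p@cam_w(d,obs).T)[...,:3]; w[z==0]=np.nan
    return w
def ray(d,at,h,obs=None):
    K=np.array(d['K']);u=at[0]*560;v=at[1]*420;T=cam_w(d,obs)
    r=T[:3,:3]@np.array([(u-K[0,2])/K[0,0],-(v-K[1,2])/K[1,1],-1]);c=T[:3,3]
    return c+r*(h-c[2])/r[2]
E
python3 - <<'E'
from h import *
ims=[]
print(get_obs())
for n in('scene','side'):
    d=camera(n);ims.append(d['image']);np.savez(n,**{k:v for k,v in d.items()})
    for l,h in(('bottle_mouth',.082),('bottle_side',.124),('basket',0),('basket_bar',.112),('hook_seat',.205),('station',0),('cradle',0),('puck1',.085),('vial1',0),('vial2',0),('marker',0),('tipbox1',0),('redrack',0)):
        print(n,l,[(round(r['p'],2),np.round([r['at'][0]*560,r['at'][1]*420]).tolist(),np.round(ray(d,r['at'],h),3).tolist()) for r in spot_point(l,d)[:3]])
    cv2.imwrite(f'pics/{n}.png',cv2.resize(d['image'][...,::-1],(784,588)))
E
```

```text
{'time_s': 0.0, 'qpos': array([-1.35960838e+00,  3.00459509e-01,  1.52159121e+00, -2.52401358e-05,
        1.32072809e+00, -6.66507984e-02]), 'joint_vel': array([-0.00223909, -0.00048618, -0.00210604,  0.00100691, -0.00156915,
        0.0006517 ]), 'tau': array([-2.37824388e-04, -5.31808591e+01, -3.52733552e+01,  7.07170973e-02,
        2.43041979e-02, -1.18506209e-04]), 'ee_pos': array([ 0.15075896, -0.52864829,  0.20488841]), 'eef_rot': array([-3.14040750e+00, -5.46065859e-05,  2.77844974e-01]), 'force': array([ 0.08835057, -0.30067124, -0.83471172]), 'moment': array([0.02161778, 0.02257266, 0.02966801]), 'grip_force': 0.0, 'grip_width': 0.09408423541116194}
scene bottle_mouth [(0.66, [194.0, 268.0], [0.522, -0.233, 0.082])]
scene bottle_side [(0.73, [199.0, 299.0], [0.631, -0.232, 0.124]), (0.73, [265.0, 251.0], [0.545, -0.055, 0.124])]
scene basket [(0.97, [174.0, 214.0], [0.273, -0.265, 0.0]), (0.95, [345.0, 154.0], [0.163, 0.326, -0.0]), (0.57, [265.0, 251.0], [0.467, -0.035, 0.0])]
scene basket_bar [(0.92, [269.0, 230.0], [0.478, -0.026, 0.112]), (0.8, [353.0, 134.0], [0.185, 
[... 1013 characters left out ...]
05])]
side station []
side cradle []
side puck1 []
side vial1 [(0.47, [353.0, 184.0], [0.358, -0.362, 0.0]), (0.45, [228.0, 223.0], [0.669, 0.008, 0.0]), (0.3, [282.0, 236.0], [0.474, -0.024, 0.0])]
side vial2 [(0.47, [353.0, 184.0], [0.358, -0.362, 0.0]), (0.45, [228.0, 223.0], [0.669, 0.008, 0.0]), (0.3, [282.0, 236.0], [0.474, -0.024, 0.0])]
side marker [(0.72, [227.0, 245.0], [0.617, 0.09, 0.0]), (0.7, [260.0, 366.0], [0.319, 0.398, 0.0]), (0.61, [355.0, 185.0], [0.35, -0.364, 0.0])]
side tipbox1 [(0.79, [191.0, 348.0], [0.51, 0.44, 0.0])]
side redrack [(0.76, [313.0, 155.0], [0.559, -0.446, 0.0]), (0.32, [285.0, 237.0], [0.465, -0.023, 0.0]), (0.31, [258.0, 364.0], [0.325, 0.397, 0.0])]
```

View pics/scene.png

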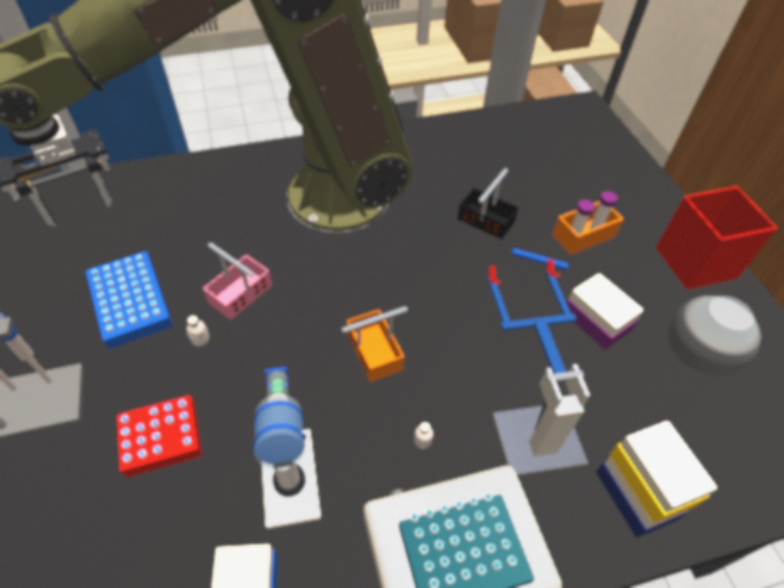

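View pics/side.png

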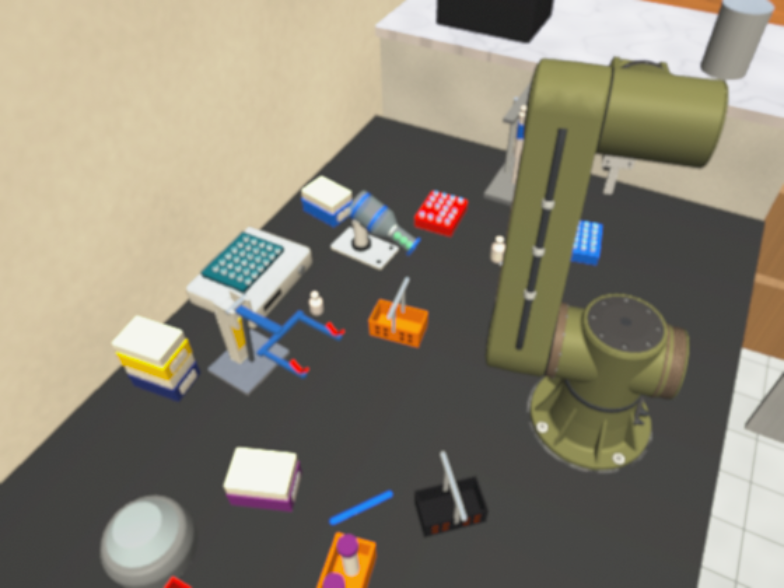

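The scene view (784 px scale) shows these basket candidates:
- Orange basket with a bail at (375,345). This matches the description, so I choose it.
- Pink basket at (237,285) and black basket at (488,215), both look-alikes to leave alone.
- Orange tube holder at (588,225), with no bail.

The bottle's mouth is at (275,375), facing the robot. The fork notches are at (493,275) and (553,268), with the stand at (555,420). The side view agrees.

Next I measure with depth.

Run:
```python
from h import *
def st(n,p):
    print(n,len(p)); 
    if len(p)<4: return
    m=np.median(p,0);xy=p[:,:2]
    r=cv2.minAreaRect(xy.astype(np.float32)*1000)
    w,v=np.linalg.eigh(np.cov(xy.T));print('  med',m.round(4),'z',np.percentile(p[:,2],[2,98]).round(4),'rect',np.round(r[0],1),np.round(r[1],1),round(r[2],1),'pca',round(np.degrees(np.arctan2(v[1,1],v[0,1])),1))
for n in('scene','side'):
    d=dict(np.load(n+'.npz',allow_pickle=True));W=cloud(d);im=d['image'];H=cv2.cvtColor(im,cv2.COLOR_RGB2HSV).astype(int);h,s,v=H[...,0],H[...,1],H[...,2]
    def near(x,y,r): return np.hypot(W[...,0]-x,W[...,1]-y)<r
    z=W[...,2]
    print(n)
    st('orange all',W[(h>8)&(h<25)&(s>140)&near(.47,-.03,.12)])
    st('orange rim',W[(h>8)&(h<25)&(s>140)&near(.47,-.03,.12)&(z>.04)&(z<.06)])
    st('bar',W[near(.47,-.03,.12)&(z>.1)&(z<.125)])
    st('foot',W[(s<60)&(v>120)&near(.67,-.22,.15)&(z>.005)&(z<.02)])
    st('bottle',W[near(.62,-.22,.12)&(z>.05)])
    st('neckblue+green',W[near(.53,-.22,.04)&(z>.05)])
    red=((h<6)|(h>174))&(s>140)
    st('red',W[red&(z>.15)&near(.45,.2,.15)])
    for sgn in(0,1): 
        q=W[red&(z>.15)&near(.45,.2,.15)]
        if len(q): 
            m=np.median(q[:,1]); st(' red%d'%sgn,q[(q[:,1]>m)==sgn])
    st('blue prongs',W[(h>95)&(h<125)&(s>120)&(z>.16)&(z<.22)&near(.5,.2,.17)])
    st('sfoot',W[near(.66,.2,.15)&(z>.003)&(z<.03)])
    st('column',W[near(.66,.2,.15)&(z>.16)&(z<.23)&(s<70)])
    cr=cv2.resize(im[190:290,220:320] if n=='scene' else im[180:280,220:340],None,fx=5,fy=5,interpolation=cv2.INTER_CUBIC)
    cv2.imwrite(f'pics/crop_{n}.png',cr[...,::-1])
```

```text
scene
orange all 1161
  med [ 0.4744 -0.0248  0.008 ] z [-0.     0.053] rect [450.1 -23. ] [160.6  87.6] 7.8 pca -177.0
orange rim 260
  med [ 0.4913 -0.0291  0.0487] z [0.0405 0.0535] rect [469.3 -28.3] [123.6  71.3] 8.5 pca -171.7
bar 192
  med [ 0.4707 -0.0298  0.1163] z [0.1066 0.1201] rect [469.7 -29.4] [ 12.2 129.6] 7.5 pca 98.4
foot 1328
  med [ 0.7236 -0.2317  0.0124] z [0.0077 0.0163] rect [ 715.2 -224.7] [191.2 140.7] 17.7 pca 150.4
bottle 2105
  med [ 0.6731 -0.2316  0.1564] z [0.0654 0.184 ] rect [ 615.  -229.3] [ 75.1 193.9] 84.9 pca 175.0
neckblue+green 223
  med [ 0.5417 -0.2233  0.1045] z [0.084  0.1181] rect [ 543.3 -225.4] [38.2 50.1] 85.3 pca 179.4
red 92
  med [0.4981 0.1852 0.208 ] z [0.1988 0.2166] rect [505.4 233.6] [118.6  36.9] 82.4 pca 82.5
 red0 46
  med [0.4912 0.1803 0.2083] z [0.1993 0.2164] rect [498.2 179.3] [ 9.7 37.2] 84.7 pca 174.8
 red1 46
  med [0.5034 0.2857 0.2072] z [0.1989 0.2159] rect [503.2 238.3] [109.3  34. ] 81.0 pca 77.2
blue prongs 814
  med [0.5973 0.2183 0.1948] z [0.1868 0.2008] rect [586.5 224.1] [127.4 167.9] 86.9 pca 114.0
sfoot 2
[... 808 characters left out ...]
103 ] z [0.072 0.121] rect [ 544.1 -225.5] [44.9 50.9] 86.2 pca -177.4
red 101
  med [0.5071 0.2813 0.2094] z [0.1975 0.2165] rect [502.1 232.7] [120.   37.5] 84.7 pca 84.1
 red0 51
  med [0.503  0.1795 0.2089] z [0.1981 0.2168] rect [501.1 228. ] [110.1  37.5] 85.3 pca 77.8
 red1 50
  med [0.5124 0.2872 0.2097] z [0.1974 0.2165] rect [507.5 287.4] [ 9.9 36.7] 83.9 pca 176.0
blue prongs 558
  med [0.5936 0.2222 0.1948] z [0.186  0.2012] rect [579.7 225.7] [129.7 179.2] 83.8 pca 76.8
sfoot 1832
  med [0.689  0.2309 0.0116] z [0.0031 0.0215] rect [660.7 202.6] [288.2 298.1] 84.2 pca -150.6
column 393
  med [0.7169 0.2184 0.1985] z [0.1641 0.2138] rect [705.2 211.8] [ 56.1 112.9] 85.7 pca 168.8
```

View pics/crop_scene.png

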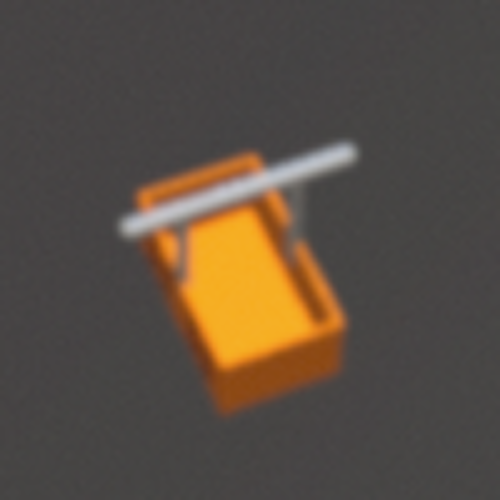

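The crop confirms it: an open orange basket with a steel bar and bail, and nothing in it.

Measured values:
- **Basket:** centre (0.4695, -0.029), yaw 8°, with rim 124x72 mm and bar 130 mm long, which matches the given sizes.
- **Bottle mouth:** about (0.524, -0.2215), yaw about -4.7°.
- **Hook seat:** about (0.5035, 0.233), yaw -4.6°, with the notches 108 mm apart as specified.

```bash
cat >> h.py <<'E'
def plan(x,y,z,yaw,n,nt=None):
    o=get_obs();p=np.array(o['ee_pos']);a=np.degrees(o['eef_rot'][2]);nt=nt or n
    d=np.array([x,y,z])-p;dy=(yaw-a+180)%360-180
    for i in range(n):
        c,s=np.cos(np.radians(a)),np.sin(np.radians(a));e=d/n
        t=-dy/nt if i<nt else 0
        print([[round(float(c*e[0]+s*e[1]),4),round(float(s*e[0]-c*e[1]),4),round(float(-e[2]),4)],round(t,2)],end=',\n' )
        a-=t
E
python3 -c "
from h import *
plan(.4695,-.029,.22,98,24,12)"
```

```text
[[0.0185, -0.0164, -0.0006], np.float64(-6.84)],
[[0.0203, -0.0141, -0.0006], np.float64(-6.84)],
[[0.0218, -0.0116, -0.0006], np.float64(-6.84)],
[[0.0231, -0.0089, -0.0006], np.float64(-6.84)],
[[0.0239, -0.0061, -0.0006], np.float64(-6.84)],
[[0.0245, -0.0032, -0.0006], np.float64(-6.84)],
[[0.0247, -0.0002, -0.0006], np.float64(-6.84)],
[[0.0246, 0.0027, -0.0006], np.float64(-6.84)],
[[0.0241, 0.0056, -0.0006], np.float64(-6.84)],
[[0.0232, 0.0084, -0.0006], np.float64(-6.84)],
[[0.022, 0.0112, -0.0006], np.float64(-6.84)],
[[0.0206, 0.0137, -0.0006], np.float64(-6.84)],
[[0.0188, 0.016, -0.0006], 0],
[[0.0188, 0.016, -0.0006], 0],
[[0.0188, 0.016, -0.0006], 0],
[[0.0188, 0.016, -0.0006], 0],
[[0.0188, 0.016, -0.0006], 0],
[[0.0188, 0.016, -0.0006], 0],
[[0.0188, 0.016, -0.0006], 0],
[[0.0188, 0.016, -0.0006], 0],
[[0.0188, 0.016, -0.0006], 0],
[[0.0188, 0.016, -0.0006], 0],
[[0.0188, 0.016, -0.0006], 0],
[[0.0188, 0.016, -0.0006], 0],
```

>>> jog_arm --rows '[[[0.0185, -0.0164, -0.001], -6.8, 0.06], [[0.02, -0.014, -0.001], -6.8, 0.06], [[0.022, -0.0115, -0.001], -6.8, 0.06], [[0.023, -0.009, -0.001], -6.8, 0.06], [[0.024, -0.006, -0.001], -6.8, 0.06], [[0.0245, -0.003, -0.001], -6.8, 0.06], [[0.0245, 0, -0.001], -6.8, 0.06], [[0.0245, 0.003, -0.001], -6.8, 0.06], [[0.024, 0.0055, -0.001], -6.8, 0.06], [[0.023, 0.0085, -0.001], -6.8, 0.06], [[0.022, 0.011, -0.001], -6.8, 0.06], [[0.0205, 0.0135, -0.001], -6.8, 0.06]]'

```text
time_s: 2.4
ee_pos: [0.3115, -0.2795, 0.2177]
eef_rot: [3.141, 0.0, 1.708]
force: [0.2, 0.2, -0.0]
grip_width: 0.06
grip_force: 0.0
```

>>> jog_arm --rows '[[[0.019, 0.016, 0], 0, 0.06], [[0.019, 0.016, 0], 0, 0.06], [[0.019, 0.016, 0], 0, 0.06], [[0.019, 0.016, 0], 0, 0.06], [[0.019, 0.016, 0], 0, 0.06], [[0.019, 0.016, 0], 0, 0.06], [[0.019, 0.016, 0], 0, 0.06], [[0.019, 0.016, 0], 0, 0.06], [[0.019, 0.016, 0], 0, 0.06], [[0.015, 0.012, 0], 0, 0.06], [[0.01, 0.008, 0], 0, 0.06], [[0, 0, 0], 0, 0.06]]'

```text
time_s: 3.4
ee_pos: [0.4486, -0.0632, 0.2174]
eef_rot: [3.142, -0.0, 1.704]
force: [-0.6, -1.1, 0.5]
grip_width: 0.0599
grip_force: 0.0
```

Run:
```python
from h import *
o=get_obs();print(o['ee_pos'],np.degrees(o['eef_rot']),o['time_s'])
d=camera('wrist');W=cloud(d,o);z=W[...,2];im=d['image']
b=W[(np.hypot(W[...,0]-.47,W[...,1]+.03)<.1)&(z>.1)&(z<.125)]
print(len(b),np.median(b,0),cv2.minAreaRect(b[:,:2].astype(np.float32)*1000))
H=cv2.cvtColor(im,cv2.COLOR_RGB2HSV)
m=(H[...,0]>8)&(H[...,0]<25)&(H[...,1]>140)&(z>.04)&(z<.06)&(np.hypot(W[...,0]-.47,W[...,1]+.03)<.12)
b=W[m];print(len(b),cv2.minAreaRect(b[:,:2].astype(np.float32)*1000))
plan(.4695,-.029,.093,98,8)
```

```text
[ 0.44863972 -0.06319603  0.21738628] [ 1.79996817e+02 -1.43206654e-02  9.76374669e+01] 3.4
1740 [ 0.46606211 -0.02229516  0.11638651] ((467.08746337890625, -28.800025939941406), (9.976814270019531, 131.40234375), 8.241762161254883)
678 ((467.1502685546875, -28.751644134521484), (120.29247283935547, 70.69801330566406), 8.484807968139648)
[[0.004, 0.0032, 0.0155], np.float64(-0.05)],
[[0.004, 0.0032, 0.0155], np.float64(-0.05)],
[[0.004, 0.0032, 0.0155], np.float64(-0.05)],
[[0.004, 0.0032, 0.0155], np.float64(-0.05)],
[[0.004, 0.0032, 0.0155], np.float64(-0.05)],
[[0.004, 0.0032, 0.0155], np.float64(-0.05)],
[[0.004, 0.0033, 0.0155], np.float64(-0.05)],
[[0.004, 0.0033, 0.0155], np.float64(-0.05)],
```

>>> jog_arm --rows '[[[0.011, 0.008, 0], -0.7, 0.06], [[0.011, 0.008, 0], 0, 0.06], [[0.0097, 0.0069, 0], 0, 0.06], [[0, 0, 0.03], 0, 0.06], [[0, 0, 0.03], 0, 0.06], [[0, 0, 0.03], 0, 0.06], [[0, 0, 0.02], 0, 0.06], [[0, 0, 0.0144], 0, 0.06], [[0, 0, 0], 0, 0.06], [[0, 0, 0], 0, 0.03], [[0, 0, 0], 0, 0.0], [[0, 0, 0], 0, 0.0]]' --squeeze 40

```text
time_s: 4.45
ee_pos: [0.4668, -0.0304, 0.0943]
eef_rot: [3.14, 0.001, 1.714]
force: [-0.3, 0.7, -0.5]
grip_width: 0.0432
grip_force: 0.0
```

>>> jog_arm --rows '[[[0, 0, 0], 0, 0], [[0, 0, 0], 0, 0], [[0, 0, 0], 0, 0], [[0, 0, 0], 0, 0]]'

```text
time_s: 4.78
ee_pos: [0.4663, -0.0302, 0.0933]
eef_rot: [3.141, 0.0, 1.714]
force: [-0.8, 0.2, 0.8]
grip_width: 0.0169
grip_force: 0.0
```

>>> jog_arm --rows '[[[0, 0, 0], 0, 0], [[0, 0, 0], 0, 0], [[0, 0, 0], 0, 0], [[0, 0, 0], 0, 0], [[0, 0, -0.003], 0, 0], [[0, 0, -0.005], 0, 0], [[0, 0, 0], 0, 0]]'

```text
time_s: 5.37
ee_pos: [0.4663, -0.0302, 0.1017]
eef_rot: [3.141, 0.0, 1.714]
force: [0.6, -0.3, -3.1]
grip_width: 0.0089
grip_force: 40.0
```

Run:
```python
from h import *
o=get_obs();print(o['ee_pos'],np.degrees(o['eef_rot']),o['force'],o['grip_width'],o['grip_force'])
# refine bottle with wrist and fresh scene/side pictures
for n in('wrist','scene','side'):
    d=camera(n);W=cloud(d,get_obs());z=W[...,2]
    near=np.hypot(W[...,0]-.615,W[...,1]+.228)<.125
    b=W[near&(z>.058)&(z<.19)]
    if len(b)<50: print(n,'few',len(b));continue
    r=cv2.minAreaRect(b[:,:2].astype(np.float32)*1000);print(n,len(b),r)
    # axis: per-slice centre of y
    for yaw in(-4.7,):
        a=np.radians(yaw);u=np.array([np.cos(a),np.sin(a)]);v=np.array([-u[1],u[0]])
        q=b[:,:2]-[.524,-.2215];s=q@u;t=q@v
        print([(round(k*1000),np.round(np.percentile(t[abs(s-k)<.008],[1,99])*1000,1).tolist()) for k in(.0,.03,.08,.1,.12,.15) if (abs(s-k)<.008).sum()>5],np.percentile(s,[.3,99.7]))
    print([(round(r['p'],2),ray(d,r['at'],.082,get_obs()).round(3)) for r in spot_point('bottle_mouth',d)])
    cv2.imwrite(f'pics/b_{n}.png',cv2.resize(d['image'][...,::-1],(784,588)))
```

```text
[ 0.46627235 -0.030219    0.10173139] [1.79990378e+02 6.54137225e-03 9.82198217e+01] [ 0.60493905 -0.25868389 -3.06251217] 0.008923007404911278 39.99935746192932
wrist few 0
scene 2083 ((614.4511108398438, -229.163330078125), (75.12425994873047, 194.54727172851562), 84.75589752197266)
[(0, [-21.3, 16.6]), (30, [-17.9, 15.6]), (80, [-29.8, 27.6]), (100, [-37.4, 35.7]), (120, [-37.1, 36.2]), (150, [-36.2, 35.4])] [-0.00325507  0.18740954]
[(0.57, array([ 0.527, -0.227,  0.082])), (0.52, array([0.394, 0.355, 0.082]))]
side 373 ((669.44677734375, -216.68560791015625), (68.98922729492188, 90.08077239990234), 32.8394775390625)
[(100, [28.2, 38.3]), (120, [29.2, 36.6]), (150, [-27.0, 35.3])] [0.09512261 0.17995732]
[]
```

```bash
python3 -c "
from h import *
plan(.484,-.2205,.1017,85,14,4)"
```

```text
[[-0.0136, -0.0007, -0.0001], np.float64(3.3)],
[[-0.0137, 0.0001, -0.0001], np.float64(3.3)],
[[-0.0136, 0.0009, -0.0001], np.float64(3.3)],
[[-0.0136, 0.0017, -0.0001], np.float64(3.3)],
[[-0.0134, 0.0025, -0.0001], 0],
[[-0.0134, 0.0025, -0.0001], 0],
[[-0.0134, 0.0025, -0.0001], 0],
[[-0.0134, 0.0025, -0.0001], 0],
[[-0.0134, 0.0025, -0.0001], 0],
[[-0.0134, 0.0025, -0.0001], 0],
[[-0.0134, 0.0025, -0.0001], 0],
[[-0.0134, 0.0025, -0.0001], 0],
[[-0.0134, 0.0025, -0.0001], 0],
[[-0.0134, 0.0025, -0.0001], 0],
```

>>> jog_arm --rows '[[[-0.007, 0, 0], 3.3, 0], [[-0.0135, 0, 0], 3.3, 0], [[-0.0135, 0.001, 0], 3.3, 0], [[-0.0135, 0.0017, 0], 3.3, 0], [[-0.0135, 0.0025, 0], 0, 0], [[-0.0135, 0.0025, 0], 0, 0], [[-0.0135, 0.0025, 0], 0, 0], [[-0.0135, 0.0025, 0], 0, 0], [[-0.0135, 0.0025, 0], 0, 0], [[-0.0135, 0.0025, 0], 0, 0], [[-0.0135, 0.0025, 0], 0, 0], [[-0.0135, 0.0025, 0], 0, 0]]'

```text
time_s: 6.62
ee_pos: [0.4817, -0.1881, 0.101]
eef_rot: [-3.141, -0.0, 1.484]
force: [0.2, 0.0, -2.6]
grip_width: 0.0087
grip_force: 40.0
```

>>> jog_arm --rows '[[[-0.0135, 0.0025, 0], 0, 0], [[-0.0135, 0.0025, 0], 0, 0], [[-0.006, 0, 0], 0, 0], [[0, 0, 0], 0, 0], [[0, 0, 0], 0, 0]]'

```text
time_s: 7.03
ee_pos: [0.4835, -0.2202, 0.1009]
eef_rot: [-3.141, -0.0, 1.483]
force: [-0.3, 0.2, -2.2]
grip_width: 0.009
grip_force: 40.0
```

Run:
```python
from h import *
o=get_obs();print(o['ee_pos'],np.degrees(o['eef_rot']),o['force'],o['time_s'])
d=camera('scene');cv2.imwrite('pics/c.png',cv2.resize(d['image'][200:330,100:300],(800,520),interpolation=cv2.INTER_CUBIC)[...,::-1])
```

```text
[ 0.48354043 -0.22024056  0.10086546] [-1.79978304e+02 -1.77543142e-02  8.49844075e+01] [-0.28010696  0.23892468 -2.17434769] 7.0333
```

View pics/c.png

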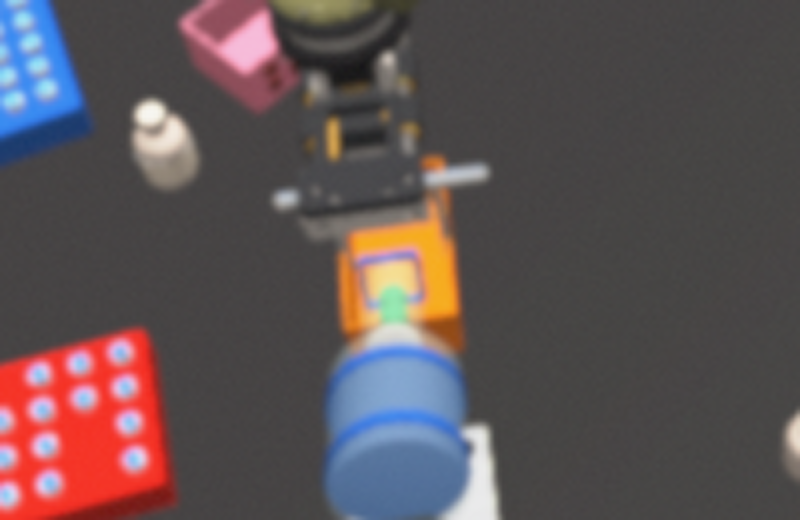

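The blue mouth ring at (390,280) sits over the near half of the basket, clear of the bar. I can set it down.

>>> jog_arm --rows '[[[0, 0, 0.003], 0, 0], [[0, 0, 0.003], 0, 0], [[0, 0, 0.002], 0, 0], [[0, 0, 0], 0, 0], [[0, 0, 0], 0, 0.024], [[0, 0, 0], 0, 0.024], [[0, 0, 0], 0, 0.024], [[0, 0, 0], 0, 0.024]]'

```text
time_s: 7.75
ee_pos: [0.4836, -0.2202, 0.0931]
eef_rot: [-3.141, 0.0, 1.484]
force: [0.2, -0.8, 0.2]
grip_width: 0.024
grip_force: 0.0
```

>>> jog_arm --rows '[[[0, 0, -0.015], 0, 0.024], [[0, 0, -0.025], 0, 0.024], [[0, 0, -0.03], 0, 0.024], [[0, 0, -0.03], 0, 0.0], [[0.01, 0, -0.02], 0, 0.0], [[0, 0, 0], 0, 0.0]]'

```text
time_s: 8.25
ee_pos: [0.4859, -0.2101, 0.2175]
eef_rot: [3.136, 0.002, 1.484]
force: [0.6, -0.3, 0.2]
grip_width: 0.0078
grip_force: 0.0
```

Run:
```python
from h import *
o=get_obs();print(o['ee_pos'],np.degrees(o['eef_rot']),o['force'],o['grip_width'],o['time_s'])
import math
for n in('scene','side'):
    d=camera(n);W=cloud(d);z=W[...,2];c=np.hypot(W[...,0]-.485,W[...,1]+.22)
    b=W[(c<.08)&(z>.1)&(z<.124)&(W[...,0]<.505)];print(len(b),cv2.minAreaRect(b[:,:2].astype(np.float32)*1000))
    H=cv2.cvtColor(d['image'],cv2.COLOR_RGB2HSV);m=(H[...,0]>8)&(H[...,0]<25)&(H[...,1]>140)&(z>.04)&(z<.06)&(c<.12)
    print(cv2.minAreaRect(W[m][:,:2].astype(np.float32)*1000))
# tap start: cradle x=104,y=+90 ; yaw -5
a=math.radians(-5);u=np.array([math.cos(a),math.sin(a)]);v=np.array([-u[1],u[0]])
t=np.array([.5245,-.2225])+.104*u+.085*v;print(t)
plan(t[0],t[1],o['ee_pos'][2],85,14)
```

```text
[ 0.48585984 -0.21006265  0.21747451] [1.79653952e+02 1.31604733e-01 8.50357690e+01] [ 0.57645551 -0.34030142  0.17746383] 0.00783695971070431 8.25
218 ((487.6949157714844, -217.73553466796875), (129.67930603027344, 11.3435640335083), 84.06456756591797)
((486.3203125, -217.57196044921875), (70.45587158203125, 122.24610900878906), 84.07910919189453)
93 ((485.3650817871094, -217.41461181640625), (127.24295806884766, 11.76211929321289), 83.68975067138672)
((486.9066467285156, -219.062744140625), (81.75967407226562, 125.05374145507812), 86.42708587646484)
[ 0.63551249 -0.14688765]
[[0.0054, 0.0103, -0.0003], np.float64(0.0)],
[[0.0054, 0.0103, -0.0003], np.float64(0.0)],
[[0.0054, 0.0103, -0.0003], np.float64(0.0)],
[[0.0054, 0.0103, -0.0003], np.float64(0.0)],
[[0.0054, 0.0103, -0.0003], np.float64(0.0)],
[[0.0054, 0.0103, -0.0003], np.float64(0.0)],
[[0.0054, 0.0103, -0.0003], np.float64(0.0)],
[[0.0054, 0.0103, -0.0003], np.float64(0.0)],
[[0.0054, 0.0103, -0.0003], np.float64(0.0)],
[[0.0054, 0.0103, -0.0003], np.float64(0.0)],
[[0.0054, 0.0103, -0.0003], np.float64(0.0)],
[[0.0054, 0.0103, -0.0003], np.float64(0.0)],
[[0.0054, 0.0103, -0.0003], np.float64(0.0)],
[[0.0054, 0.0103, -0.0003], np.float64(0.0)],
```

>>> jog_arm --rows '[[[0.015, 0.005, 0], 0, 0], [[0.02, 0.02, 0], 0, 0], [[0.02, 0.025, 0], 0, 0], [[0.015, 0.025, 0], 0, 0], [[0.0055, 0.025, 0], 0, 0], [[0, 0.025, 0], 0, 0], [[0, 0.019, 0.015], 0, 0], [[0, 0, 0.03], 0, 0], [[0, 0, 0.03], 0, 0], [[0, 0, 0.02], 0, 0], [[0, 0, 0.01], 0, 0], [[0, 0, 0], 0, 0]]'

```text
time_s: 9.35
ee_pos: [0.6332, -0.1474, 0.1045]
eef_rot: [-3.136, -0.001, 1.484]
force: [0.0, 0.0, -0.4]
grip_width: 0.0003
grip_force: 0.0
```

Run:
```python
from h import *
import math
o=get_obs();print(o['ee_pos'],np.degrees(o['eef_rot']),o['force'],o['grip_width'])
a=math.radians(-5);u=np.array([math.cos(a),math.sin(a)]);v=np.array([-u[1],u[0]])
q=o['ee_pos'][:2]-np.array([.5245,-.2225]);print(q@u,q@v)
```

```text
[ 0.63318317 -0.14738333  0.10450614] [-1.79690721e+02 -5.86927511e-02  8.50079206e+01] [ 0.03838738  0.00311411 -0.4452598 ] 0.00025090482773555635
0.10172275267000493 0.08430319101069735
```

>>> jog_arm --rows '[[[-0.01, 0, 0], 0, 0], [[-0.017, 0, 0], 0, 0], [[-0.016, 0, 0], 0, 0], [[0, 0, 0], 0, 0]]'

```text
time_s: 9.68
ee_pos: [0.6318, -0.1909, 0.1097]
eef_rot: [3.138, -0.004, 1.483]
force: [3.5, 7.4, 0.5]
grip_width: 0.0008
grip_force: 3.9
```

>>> jog_arm --rows '[[[0.017, 0, 0], 0, 0], [[0.016, 0, 0], 0, 0], [[0, 0, 0], 0, 0], [[0, 0, 0], 0, 0]]'

```text
time_s: 10.02
ee_pos: [0.6341, -0.1573, 0.1089]
eef_rot: [3.14, 0.0, 1.485]
force: [0.5, -0.1, -0.3]
grip_width: 0.0005
grip_force: 0.0
```

The contact force of about 8 N matches a 6 mm deflection, so I repeat the knock.

>>> jog_arm --rows '[[[-0.017, 0, 0], 0, 0], [[-0.0165, 0, 0], 0, 0], [[0.0165, 0, 0], 0, 0], [[0.017, 0, 0], 0, 0], [[0, 0, 0], 0, 0], [[0, 0, 0], 0, 0], [[-0.017, 0, 0], 0, 0], [[-0.0165, 0, 0], 0, 0], [[0.0165, 0, 0], 0, 0], [[0.017, 0, 0], 0, 0], [[0, 0, 0], 0, 0], [[0, 0, 0], 0, 0]]'

```text
time_s: 11.02
ee_pos: [0.6337, -0.1579, 0.1081]
eef_rot: [3.142, 0.0, 1.484]
force: [-0.5, -0.5, 0.0]
grip_width: 0.0004
grip_force: 0.0
```

```bash
cat > lk.py <<'E'
from h import *
import sys
o=get_obs();print(o['ee_pos'],o['time_s'])
d=camera('scene');s=camera('side')
for n,q in(('scene',d),('side',s)):
    W=cloud(q);H=cv2.cvtColor(q['image'],cv2.COLOR_RGB2HSV)
    m=((H[...,0]>40)&(H[...,0]<85)&(H[...,1]>60)&(np.hypot(W[...,0]-.52,W[...,1]+.22)<.12)).astype(np.uint8)
    k,_,st,c=cv2.connectedComponentsWithStats(m)
    for i in range(1,k):
        if st[i,4]>3: print(n,st[i,4],c[i].round(1),np.median(W[_==i],0).round(3))
a=cv2.resize(d['image'][215:295,150:250],(500,400),interpolation=cv2.INTER_CUBIC)
b=cv2.resize(s['image'][140:220,260:320],(300,400),interpolation=cv2.INTER_CUBIC)
cv2.imwrite(f'pics/{sys.argv[1]}.png',np.hstack([a,b])[...,::-1])
E
python3 lk.py k1
```

```text
[ 0.63372813 -0.15787291  0.10811317] 11.0167
scene 17 [204.1 270.6] [ 0.541 -0.209  0.099]
scene 58 [196.7 274.5] [ 0.562 -0.228  0.116]
side 37 [289.9 172.9] [ 0.544 -0.213  0.1  ]
```

View pics/k1.png

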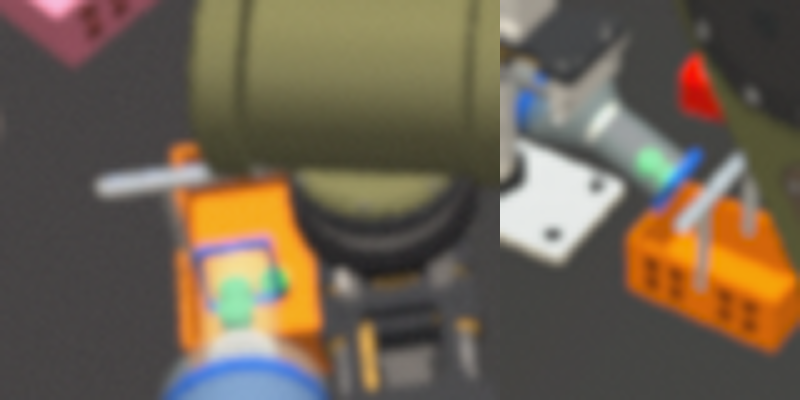

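Left panel: one puck appears to be in the basket already at (275,283), with green still in the neck at (235,300). I keep knocking.

>>> jog_arm --rows '[[[-0.017, 0, 0], 0, 0], [[-0.0165, 0, 0], 0, 0], [[0.0165, 0, 0], 0, 0], [[0.017, 0, 0], 0, 0], [[0, 0, 0], 0, 0], [[0, 0, 0], 0, 0], [[-0.017, 0, 0], 0, 0], [[-0.0165, 0, 0], 0, 0], [[0.0165, 0, 0], 0, 0], [[0.017, 0, 0], 0, 0], [[0, 0, 0], 0, 0], [[0, 0, 0], 0, 0]]'

```text
time_s: 12.12
ee_pos: [0.6337, -0.1581, 0.1081]
eef_rot: [3.142, 0.0, 1.484]
force: [-0.1, 0.4, 0.7]
grip_width: 0.0003
grip_force: 0.0
```

```bash
python3 lk.py k2
```

```text
[ 0.63370483 -0.15814632  0.10812041] 12.1167
scene 19 [204.  270.4] [ 0.543 -0.209  0.099]
scene 42 [198.8 274.6] [ 0.563 -0.222  0.116]
side 16 [291.9 174.2] [ 0.535 -0.215  0.095]
```

>>> jog_arm --rows '[[[-0.017, 0, 0], 0, 0], [[-0.0165, 0, 0], 0, 0], [[0.0165, 0, 0], 0, 0], [[0.017, 0, 0], 0, 0], [[0, 0, 0], 0, 0], [[0, 0, 0], 0, 0], [[-0.017, 0, 0], 0, 0], [[-0.0165, 0, 0], 0, 0], [[0.0165, 0, 0], 0, 0], [[0.017, 0, 0], 0, 0], [[0, 0, 0], 0, 0], [[0, 0, 0], 0, 0]]'

```text
time_s: 13.22
ee_pos: [0.6337, -0.1582, 0.1081]
eef_rot: [3.142, 0.0, 1.484]
force: [0.1, -1.0, 0.4]
grip_width: 0.0006
grip_force: 0.0
```

```bash
python3 lk.py k3
```

```text
[ 0.63367414 -0.15819893  0.10806676] 13.2167
scene 18 [204.2 270.3] [ 0.543 -0.209  0.096]
scene 16 [192.2 272.8] [ 0.548 -0.238  0.105]
scene 12 [201.4 277.1] [ 0.572 -0.218  0.118]
side 12 [305.5 190.5] [ 0.494 -0.239  0.014]
```

View pics/k3.png

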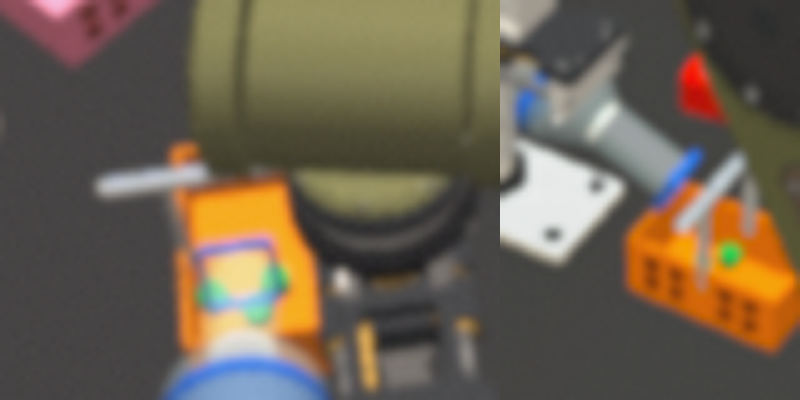

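Three separate pucks now lie in the basket, at (212,292), (275,280) and (258,313) in the left panel. In the side view (right panel) the neck is empty. Next I fetch the basket.

>>> jog_arm --rows '[[[0.02, 0, -0.01], 0, 0], [[0, 0, -0.03], 0, 0], [[0, 0, -0.035], 0, 0], [[0, 0, -0.035], 0, 0.024], [[0, -0.03, 0], 0, 0.024], [[0, -0.035, 0], 0, 0.024], [[-0.01, -0.035, 0], 0, 0.024], [[-0.03, -0.03, 0], 0, 0.024], [[-0.03, -0.01, 0], 0, 0.024], [[-0.02, -0.004, 0], 0, 0.024], [[0, 0, 0], 0, 0.024], [[0, 0, 0], 0, 0.024]]'

```text
time_s: 14.32
ee_pos: [0.4844, -0.2155, 0.2182]
eef_rot: [3.141, 0.0, 1.481]
force: [-0.4, 0.0, -0.1]
grip_width: 0.0241
grip_force: 0.0
```

Run:
```python
from h import *
o=get_obs();print(o['ee_pos'],np.degrees(o['eef_rot']),o['grip_width'],o['time_s'])
d=camera('wrist');W=cloud(d,o);z=W[...,2]
c=np.hypot(W[...,0]-.485,W[...,1]+.22)
b=W[(c<.08)&(z>.1)&(z<.124)&(W[...,0]<.505)];print(len(b),len(b) and cv2.minAreaRect(b[:,:2].astype(np.float32)*1000))
plan(.4836,-.219,.093,84.7,6)
H=cv2.cvtColor(d['image'],cv2.COLOR_RGB2HSV);m=((H[...,0]>40)&(H[...,0]<85)&(H[...,1]>60)&(c<.12)).astype(np.uint8)
k,l,st,cc=cv2.connectedComponentsWithStats(m)
for i in range(1,k):
    if st[i,4]>15: print(st[i,4],np.median(W[l==i],0).round(3))
```

```text
[ 0.48436053 -0.21551436  0.21819235] [1.79985532e+02 8.63488124e-03 8.48652931e+01] 0.024129885766793938 14.3167
1536 ((484.4416809082031, -218.06655883789062), (130.22015380859375, 9.487360954284668), 85.20709228515625)
[[-0.0007, -0.0001, 0.0208], np.float64(0.04)],
[[-0.0007, -0.0001, 0.0208], np.float64(0.04)],
[[-0.0007, -0.0001, 0.0208], np.float64(0.04)],
[[-0.0007, -0.0001, 0.0208], np.float64(0.04)],
[[-0.0007, -0.0001, 0.0208], np.float64(0.04)],
[[-0.0007, -0.0001, 0.0208], np.float64(0.04)],
232 [ 0.503 -0.216  0.015]
111 [ 0.494 -0.242  0.015]
```

>>> jog_arm --rows '[[[-0.0025, 0, 0.02], 0, 0.024], [[0, 0, 0.03], 0, 0.024], [[0, 0, 0.03], 0, 0.024], [[0, 0, 0.025], 0, 0.024], [[0, 0, 0.015], 0, 0.024], [[0, 0, 0.005], 0, 0.024], [[0, 0, 0], 0, 0], [[0, 0, 0], 0, 0], [[0, 0, 0], 0, 0], [[0, 0, 0], 0, 0], [[0, 0, 0], 0, 0], [[0, 0, 0], 0, 0]]' --squeeze 60

```text
time_s: 15.37
ee_pos: [0.4855, -0.2169, 0.0942]
eef_rot: [3.139, 0.001, 1.484]
force: [4.3, 1.7, 6.5]
grip_width: 0.0083
grip_force: 60.0
```

>>> jog_arm --rows '[[[0, 0, 0], 0, 0], [[0, 0, -0.003], 0, 0], [[0, 0, -0.003], 0, 0], [[0, 0, 0], 0, 0], [[0, 0, 0], 0, 0]]'

```text
time_s: 15.78
ee_pos: [0.4843, -0.2167, 0.0989]
eef_rot: [-3.141, -0.0, 1.484]
force: [-0.1, -0.1, -2.5]
grip_width: 0.0085
grip_force: 60.0
```

>>> jog_arm --rows '[[[0, -0.004, 0], 0, 0], [[0, -0.008, 0], 0, 0], [[0, -0.011, 0], 0, 0], [[0, -0.012, 0], 0, 0], [[0, -0.009, -0.003], 0, 0], [[0, -0.005, -0.008], 0, 0], [[0, -0.001, -0.014], 0, 0], [[0, 0, -0.018], 0, 0], [[0, 0, -0.02], 0, 0], [[0, 0, -0.02], 0, 0], [[0, 0, -0.02], 0, 0], [[0, 0, -0.018], 0, 0]]'

```text
time_s: 16.78
ee_pos: [0.4346, -0.2124, 0.2221]
eef_rot: [3.14, 0.001, 1.484]
force: [0.8, -0.4, -3.4]
grip_width: 0.0083
grip_force: 60.0
```

>>> jog_arm --rows '[[[0.003, 0, -0.012], 0, 0], [[0.008, 0, -0.006], 0, 0], [[0.014, -0.001, 0], 0, 0], [[0.018, -0.003, 0], 0, 0], [[0.02, -0.004, 0], 0, 0], [[0.02, -0.004, 0], 0, 0], [[0.02, -0.004, 0], 0, 0], [[0.02, -0.004, 0], 0, 0], [[0.02, -0.004, 0], 0, 0], [[0.02, -0.004, 0], 0, 0], [[0.02, -0.004, 0], 0, 0], [[0.02, -0.004, 0], 0, 0]]'

```text
time_s: 17.78
ee_pos: [0.4159, -0.0057, 0.2381]
eef_rot: [-3.142, -0.0, 1.484]
force: [0.5, 0.6, -3.2]
grip_width: 0.0088
grip_force: 60.0
```

Run:
```python
from h import *
o=get_obs();print(o['ee_pos'],np.degrees(o['eef_rot']),o['force'],o['time_s'])
d=camera('wrist');W=cloud(d,o);c=np.hypot(W[...,0]-o['ee_pos'][0],W[...,1]-o['ee_pos'][1])
H=cv2.cvtColor(d['image'],cv2.COLOR_RGB2HSV);m=((H[...,0]>40)&(H[...,0]<85)&(H[...,1]>60)&(c<.12)).astype(np.uint8)
k,l,st,cc=cv2.connectedComponentsWithStats(m)
for i in range(1,k):
    if st[i,4]>15: print(st[i,4],cc[i],np.median(W[l==i],0).round(3))
d2=camera('side')
im=np.hstack([cv2.resize(d['image'],(480,360)),cv2.resize(d2['image'][130:310,260:420],(320,360))])
cv2.imwrite('pics/w1.png',im[...,::-1])
W=cloud(d2);H=cv2.cvtColor(d2['image'],cv2.COLOR_RGB2HSV);m=(H[...,0]>40)&(H[...,0]<85)&(H[...,1]>60)&(np.hypot(W[...,0]-.55,W[...,1]+.22)<.07);print('neck green px',m.sum())
plan(.365,.244,.235,85.4,20,1)
```

```text
[ 0.41585574 -0.00573432  0.23809274] [-1.79997031e+02 -3.38623493e-03  8.50189915e+01] [ 0.4827434   0.59423512 -3.24182686] 17.7833
472 [305.1970339  211.66525424] [ 0.433 -0.005  0.159]
124 [298.09677419 236.54032258] [ 0.425 -0.026  0.159]
neck green px 0
[[0.0122, -0.0036, 0.0002], np.float64(-0.24)],
[[0.0122, -0.0035, 0.0002], 0],
[[0.0122, -0.0035, 0.0002], 0],
[[0.0122, -0.0035, 0.0002], 0],
[[0.0122, -0.0035, 0.0002], 0],
[[0.0122, -0.0035, 0.0002], 0],
[[0.0122, -0.0035, 0.0002], 0],
[[0.0122, -0.0035, 0.0002], 0],
[[0.0122, -0.0035, 0.0002], 0],
[[0.0122, -0.0035, 0.0002], 0],
[[0.0122, -0.0035, 0.0002], 0],
[[0.0122, -0.0035, 0.0002], 0],
[[0.0122, -0.0035, 0.0002], 0],
[[0.0122, -0.0035, 0.0002], 0],
[[0.0122, -0.0035, 0.0002], 0],
[[0.0122, -0.0035, 0.0002], 0],
[[0.0122, -0.0035, 0.0002], 0],
[[0.0122, -0.0035, 0.0002], 0],
[[0.0122, -0.0035, 0.0002], 0],
[[0.0122, -0.0035, 0.0002], 0],
```

View pics/w1.png

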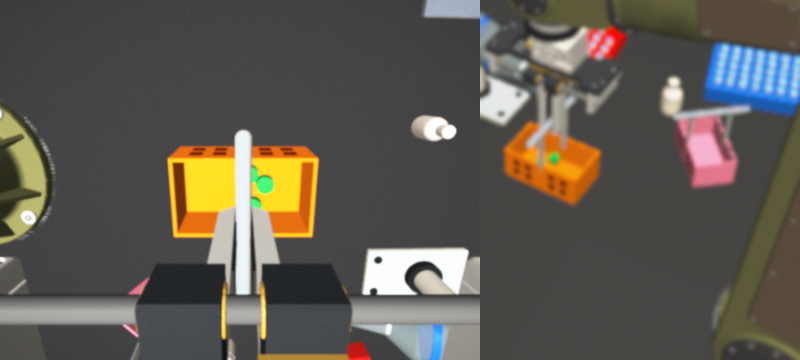

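Wrist view: all three pucks are in the basket, at (254,173), (265,184) and (256,203), and the neck is empty. Next I go to the approach point in front of the fork.

>>> jog_arm --rows '[[[0.012, -0.0035, 0], 0, 0], [[0.02, -0.006, 0], 0, 0], [[0.022, -0.0065, 0], 0, 0], [[0.022, -0.0065, 0], 0, 0], [[0.022, -0.0065, 0], 0, 0], [[0.022, -0.0065, 0], 0, 0], [[0.022, -0.0065, 0], 0, 0], [[0.022, -0.0065, 0], 0, 0], [[0.022, -0.0065, 0], 0, 0], [[0.022, -0.006, 0], 0, 0], [[0.018, -0.004, 0], 0, 0], [[0.01, -0.002, 0], 0, 0]]'

```text
time_s: 18.88
ee_pos: [0.3697, 0.2352, 0.238]
eef_rot: [-3.141, -0.0, 1.485]
force: [0.9, 0.8, -3.0]
grip_width: 0.0086
grip_force: 60.0
```

>>> jog_arm --rows '[[[0.006, -0.001, 0], 0, 0], [[0.002, 0, 0], 0, 0], [[0, 0, 0], 0, 0], [[0, 0, 0], 0, 0]]'

```text
time_s: 19.22
ee_pos: [0.3702, 0.2413, 0.238]
eef_rot: [-3.142, 0.0, 1.483]
force: [0.3, 0.4, -2.8]
grip_width: 0.0083
grip_force: 60.0
```

Run:
```python
from h import *
o=get_obs();print(o['ee_pos'],np.degrees(o['eef_rot']),o['force'],o['time_s'])
ims=[]
for n in('wrist','scene','side'):
    d=camera(n);W=cloud(d,get_obs());z=W[...,2];H=cv2.cvtColor(d['image'],cv2.COLOR_RGB2HSV).astype(int);h,s=H[...,0],H[...,1]
    r=((h<6)|(h>174))&(s>140)&(z>.185)&(z<.225)&(np.hypot(W[...,0]-.5,W[...,1]-.233)<.09)
    for nm,q in(('R',W[r&(W[...,1]<.233)]),('L',W[r&(W[...,1]>.233)])):
        if len(q)>8: print(n,nm,len(q),np.round(cv2.minAreaRect(q[:,:2].astype(np.float32)*1000)[0],1),np.percentile(q[:,2],[2,98]).round(4), 'low x,y',np.median(q[q[:,2]<np.percentile(q[:,2],15)],0).round(4))
    b=W[(h>95)&(h<125)&(s>120)&(z>.175)&(z<.22)&(np.hypot(W[...,0]-.55,W[...,1]-.23)<.1)]
    if len(b)>50: print('prong',len(b),cv2.minAreaRect(b[:,:2].astype(np.float32)*1000))
    c=W[(z>.23)&(z<.262)&(np.hypot(W[...,0]-o['ee_pos'][0],W[...,1]-o['ee_pos'][1])<.08)&(s<60)]
    ims.append(cv2.resize(d['image'],(400,300)))
cv2.imwrite('pics/w2.png',np.hstack([ims[0],ims[2]])[...,::-1])
```

```text
[0.37017354 0.24130309 0.2380295 ] [-1.79999992e+02  1.26257210e-02  8.49813547e+01] [ 0.34050363  0.35580838 -2.84347275] 19.2167
wrist R 793 [494.6 180.3] [0.1986 0.2153] low x,y [0.496  0.1809 0.1999]
wrist L 994 [505.9 287.6] [0.1988 0.2155] low x,y [0.5076 0.2871 0.1999]
prong 2312 ((535.6906127929688, 229.92617797851562), (119.0889663696289, 94.81104278564453), 84.1785659790039)
scene R 48 [497.6 180.7] [0.1997 0.2146] low x,y [0.4953 0.1803 0.2002]
scene L 41 [510.1 287.3] [0.1997 0.2153] low x,y [0.5066 0.2892 0.2005]
prong 744 ((576.4641723632812, 225.39190673828125), (126.332763671875, 145.6254425048828), 84.71666717529297)
side R 40 [494.4 180.1] [0.1987 0.2153] low x,y [0.4978 0.1804 0.1992]
side L 54 [507.3 287. ] [0.1993 0.216 ] low x,y [0.5078 0.2866 0.2005]
prong 519 ((569.64306640625, 225.55239868164062), (128.53306579589844, 159.4798126220703), 84.51799011230469)
```

View pics/w2.png

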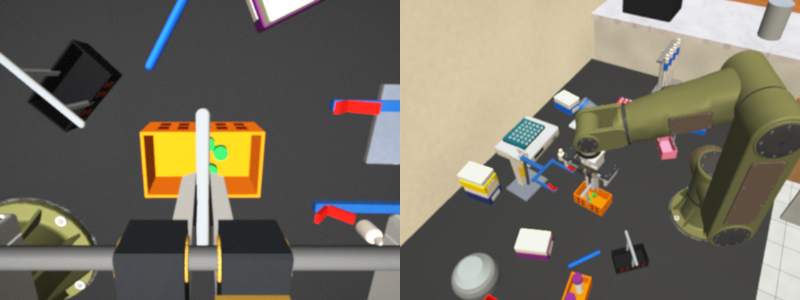

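Seat refined from the wrist camera: (0.5015, 0.234), yaw -5.8°, with notch spacing 107 mm and floor z 0.200, both as expected. I approach with the bar about 50 mm above the seat.

>>> jog_arm --rows '[[[0, 0.004, 0], 0.8, 0], [[0.0013, 0.009, 0], 0, 0], [[0.001, 0.013, 0], 0, 0], [[0.001, 0.016, 0], 0, 0], [[0.001, 0.018, 0], 0, 0], [[0.001, 0.018, 0], 0, 0], [[0.001, 0.018, 0], 0, 0], [[0.001, 0.016, 0], 0, 0], [[0, 0.011, 0], 0, 0], [[0, 0.006, 0], 0, 0], [[0, 0.0022, 0], 0, 0], [[0, 0, 0], 0, 0]]'

```text
time_s: 20.37
ee_pos: [0.5015, 0.2359, 0.2377]
eef_rot: [-3.141, 0.0, 1.469]
force: [-0.5, -0.0, -3.2]
grip_width: 0.0087
grip_force: 60.0
```

>>> jog_arm --rows '[[[0, 0, 0.005], 0, 0], [[0, 0, 0.01], 0, 0], [[0, 0, 0.01], 0, 0], [[0, 0, 0.008], 0, 0], [[0, 0, 0.004], 0, 0], [[0, 0, 0], 0, 0]]'

```text
time_s: 20.87
ee_pos: [0.5007, 0.2359, 0.1997]
eef_rot: [-3.14, 0.001, 1.47]
force: [0.5, -0.3, -1.9]
grip_width: 0.0084
grip_force: 60.0
```

Run:
```python
from h import *
o=get_obs();print(o['ee_pos'],np.degrees(o['eef_rot']),o['force'],o['time_s'])
for n in('scene','side'):
    d=camera(n);W=cloud(d);z=W[...,2];H=cv2.cvtColor(d['image'],cv2.COLOR_RGB2HSV).astype(int);h,s=H[...,0],H[...,1]
    c=np.hypot(W[...,0]-.5,W[...,1]-.233)
    r=((h<6)|(h>174))&(s>140)&(z>.15)&(z<.225)&(c<.09)
    for q in(W[r&(W[...,1]<.233)],W[r&(W[...,1]>.233)]): 
        if len(q)>5: print(n,'red',len(q),q.mean(0).round(4))
    b=W[(z>.212)&(z<.235)&(c<.085)&(s<60)&(abs(W[...,0]-.5)<.015)]
    if len(b)>5: print(n,'bar',len(b),b.mean(0).round(4),cv2.minAreaRect(b[:,:2].astype(np.float32)*1000))
```

```text
[0.50070714 0.23592717 0.19968036] [-1.79896133e+02  5.29622439e-02  8.42226813e+01] [ 0.51255976 -0.32965793 -1.85018868] 20.8667
scene red 26 [0.4958 0.1801 0.207 ]
scene bar 126 [0.5003 0.2074 0.2224] ((502.4372253417969, 201.92599487304688), (27.554351806640625, 63.54375076293945), 6.490170955657959)
side red 23 [0.5112 0.2871 0.2064]
side bar 127 [0.5003 0.2564 0.2237] ((503.5622253417969, 253.90530395507812), (86.17393493652344, 29.184505462646484), 69.4276123046875)
```

>>> jog_arm --rows '[[[0, 0.001, 0.003], 0, 0], [[0, 0, 0.003], 0, 0], [[0, 0, 0.003], 0, 0], [[0, 0, 0.003], 0, 0], [[0, 0, 0.003], 0, 0], [[0, 0, 0], 0, 0], [[0, 0, 0], 0, 0]]'

```text
time_s: 21.55
ee_pos: [0.5021, 0.2359, 0.1859]
eef_rot: [-3.141, 0.0, 1.47]
force: [-1.6, -1.5, -2.0]
grip_width: 0.0083
grip_force: 60.0
```

>>> jog_arm --rows '[[[0, 0, 0.003], 0, 0], [[0, 0, 0.003], 0, 0], [[0, 0, 0.003], 0, 0], [[0, 0, 0.003], 0, 0], [[0, 0, 0], 0, 0], [[0, 0, 0], 0, 0]]'

```text
time_s: 22.05
ee_pos: [0.5022, 0.236, 0.1739]
eef_rot: [-3.141, 0.0, 1.47]
force: [-1.8, -0.8, -1.5]
grip_width: 0.0081
grip_force: 60.0
```

>>> jog_arm --rows '[[[0, -0.0005, 0.003], 0, 0], [[0, -0.0005, 0.003], 0, 0], [[0, 0, 0.003], 0, 0], [[0, 0, 0], 0, 0], [[0, 0, 0], 0, 0]]'

```text
time_s: 22.47
ee_pos: [0.5025, 0.236, 0.1655]
eef_rot: [3.138, -0.001, 1.47]
force: [7.4, -0.7, 0.6]
grip_width: 0.0082
grip_force: 60.0
```

>>> jog_arm --rows '[[[0, 0, 0.003], 0, 0], [[0, 0, 0.002], 0, 0], [[0, 0, 0], 0, 0], [[0, 0, 0], 0, 0]]'

```text
time_s: 22.8
ee_pos: [0.503, 0.236, 0.1609]
eef_rot: [3.137, -0.001, 1.47]
force: [10.2, -1.7, 1.2]
grip_width: 0.0082
grip_force: 60.0
```

>>> jog_arm --rows '[[[0, 0.001, 0], 0, 0], [[0, 0.0007, 0], 0, 0], [[0, 0, 0], 0, 0], [[0, 0, 0], 0, 0]]'

```text
time_s: 23.13
ee_pos: [0.5032, 0.2359, 0.1601]
eef_rot: [3.141, -0.0, 1.47]
force: [3.2, -0.2, 0.5]
grip_width: 0.0084
grip_force: 60.0
```

Run:
```python
from h import *
o=get_obs();print(o['ee_pos'],o['force'],o['time_s'])
ims=[]
for n in('scene','side'):
    d=camera(n);W=cloud(d);z=W[...,2];H=cv2.cvtColor(d['image'],cv2.COLOR_RGB2HSV).astype(int);h,s=H[...,0],H[...,1]
    c=np.hypot(W[...,0]-.5,W[...,1]-.233)
    r=((h<6)|(h>174))&(s>140)&(z>.12)&(z<.225)&(c<.09)
    for q in(W[r&(W[...,1]<.233)],W[r&(W[...,1]>.233)]): 
        if len(q)>5: print(n,'red',len(q),q.mean(0).round(4))
    ims.append(cv2.resize(d['image'][160:300,320:460] if n=='scene' else d['image'][180:300,180:300],(400,400),interpolation=cv2.INTER_CUBIC))
cv2.imwrite('pics/h1.png',np.hstack(ims)[...,::-1])
```

```text
[0.50318235 0.23590773 0.16014081] [ 3.15346062 -0.20204132  0.48091925] 23.1333
scene red 22 [0.4898 0.1808 0.1833]
side red 24 [0.5097 0.288  0.1838]
```

View pics/h1.png

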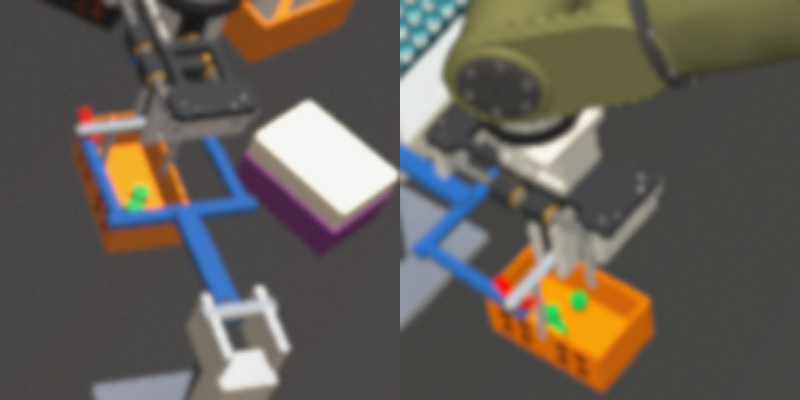

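The bar is seated in both red notches (left panel (90,125), right panel (505,290)) and the arm has sunk about 25 mm. I take the last few millimetres gently and let it rest.

>>> jog_arm --rows '[[[0, 0.0006, 0.001], 0, 0], [[0, 0, 0.001], 0, 0], [[0, 0, 0.001], 0, 0], [[0, 0, 0], 0, 0], [[0, 0, 0], 0, 0], [[0, 0, 0], 0, 0]]'

```text
time_s: 23.73
ee_pos: [0.5036, 0.2358, 0.1571]
eef_rot: [3.141, -0.0, 1.47]
force: [3.1, -0.7, 0.4]
grip_width: 0.0084
grip_force: 60.0
```

Run:
```python
from h import *
f=[]
for i in range(6):
    camera('side');o=get_obs();f.append(np.r_[o['force'],o['ee_pos']])
print(np.mean(f,0).round(4),np.std(f,0).round(4))
```

```text
[4.4268 0.2114 0.4151 0.5036 0.2358 0.1571] [0.2405 0.328  0.362  0.     0.     0.    ]
```

>>> jog_arm --rows '[[[0, 0.0008, 0], 0, 0], [[0, 0.0004, 0], 0, 0], [[0, 0, 0], 0, 0], [[0, 0, 0], 0, 0], [[0, 0, 0], 0, 0], [[0, 0, 0], 0, 0], [[0, 0, 0], 0, 0], [[0, 0, 0], 0, 0]]' --squeeze 10

```text
time_s: 24.7
ee_pos: [0.5039, 0.2357, 0.1566]
eef_rot: [-3.139, 0.001, 1.47]
force: [-5.7, -0.7, -1.0]
grip_width: 0.0093
grip_force: 10.0
```

>>> jog_arm --rows '[[[0, 0, 0], 0, 0], [[0, 0, 0], 0, 0], [[0, 0, 0], 0, 0], [[0, 0, 0], 0, 0], [[0, 0, 0], 0, 0], [[0, 0, 0], 0, 0], [[0, 0, 0], 0, 0], [[0, 0, 0], 0, 0]]' --squeeze 3

```text
time_s: 25.37
ee_pos: [0.5041, 0.2356, 0.1566]
eef_rot: [-3.14, 0.001, 1.47]
force: [-5.2, -1.2, -1.4]
grip_width: 0.0097
grip_force: 3.0
```

>>> jog_arm --rows '[[[0, -0.0006, 0.001], 0, 0], [[0, 0, 0.0005], 0, 0], [[0, 0, 0], 0, 0], [[0, 0, 0], 0, 0], [[0, 0, 0], 0, 0], [[0, 0, 0], 0, 0], [[0, 0, 0], 0, 0], [[0, 0, 0], 0, 0], [[0, 0, 0], 0, 0], [[0, 0, 0], 0, 0]]'

```text
time_s: 26.2
ee_pos: [0.5041, 0.2357, 0.1555]
eef_rot: [-3.142, 0.0, 1.47]
force: [-3.5, -0.7, -0.1]
grip_width: 0.0099
grip_force: 3.0
```

>>> jog_arm --rows '[[[0, -0.0005, 0], 0, 0], [[0, 0, 0], 0, 0], [[0, 0, 0], 0, 0.012], [[0, 0, 0], 0, 0.015], [[0, 0, 0], 0, 0.02], [[0, 0, 0], 0, 0.03], [[0, 0, 0], 0, 0.04], [[0, 0, 0], 0, 0.04], [[0, 0, 0], 0, 0.04], [[0, 0, 0], 0, 0.04], [[0, 0, 0], 0, 0.04], [[0, 0, 0], 0, 0.04]]'

```text
time_s: 27.2
ee_pos: [0.5036, 0.2358, 0.1555]
eef_rot: [-3.142, 0.0, 1.47]
force: [0.2, -0.4, -0.2]
grip_width: 0.0397
grip_force: 0.0
```

>>> jog_arm --rows '[[[0, 0, -0.005], 0, 0.04], [[0, 0, -0.015], 0, 0.04], [[0, 0, -0.025], 0, 0.04], [[0, 0, -0.03], 0, 0.04], [[0, 0, -0.03], 0, 0.04], [[0, -0.02, -0.03], 0, 0.04], [[0, -0.03, 0], 0, 0.04], [[0, -0.03, 0], 0, 0.04], [[0, -0.03, 0], 0, 0.04], [[0, 0, 0], 0, 0.04], [[0, 0, 0], 0, 0.04], [[0, 0, 0], 0, 0.04]]'

```text
time_s: 28.2
ee_pos: [0.3946, 0.2469, 0.291]
eef_rot: [3.141, -0.0, 1.47]
force: [0.4, 0.8, 0.5]
grip_width: 0.0399
grip_force: 0.0
```

Run:
```python
from h import *
o=get_obs();print(o['ee_pos'],o['force'],o['time_s'])
ims=[]
for n in('scene','side'):
    d=camera(n);W=cloud(d);z=W[...,2];H=cv2.cvtColor(d['image'],cv2.COLOR_RGB2HSV).astype(int);h,s=H[...,0],H[...,1]
    c=np.hypot(W[...,0]-.5,W[...,1]-.233)
    r=((h<6)|(h>174))&(s>140)&(z>.12)&(z<.225)&(c<.09)
    for q in(W[r&(W[...,1]<.233)],W[r&(W[...,1]>.233)]): 
        if len(q)>5: print(n,'red',len(q),q.mean(0).round(4))
    b=W[(h>8)&(h<25)&(s>140)&(c<.11)&(z>.05)]
    i=b[:,2]>np.nan_to_num(b[:,2]).max()-.02;A=np.c_[b[i][:,:2]-[.5,.233],np.ones(i.sum())];print('rim tilt fit',np.linalg.lstsq(A,b[i][:,2],rcond=None)[0].round(3))
    ims.append(cv2.resize(d['image'][160:300,320:460] if n=='scene' else d['image'][180:300,180:300],(400,400),interpolation=cv2.INTER_CUBIC))
cv2.imwrite('pics/h2.png',np.hstack(ims)[...,::-1])
```

```text
[0.39459629 0.24693339 0.29099842] [0.44215722 0.8286969  0.54203684] 28.2
scene red 20 [0.4901 0.1813 0.1782]
scene red 23 [0.5008 0.2888 0.1775]
rim tilt fit [0.188 0.921 0.409]
side red 26 [0.5015 0.1791 0.1791]
side red 26 [0.5111 0.2874 0.1785]
rim tilt fit [-0.36   0.203  0.18 ]
```

View pics/h2.png

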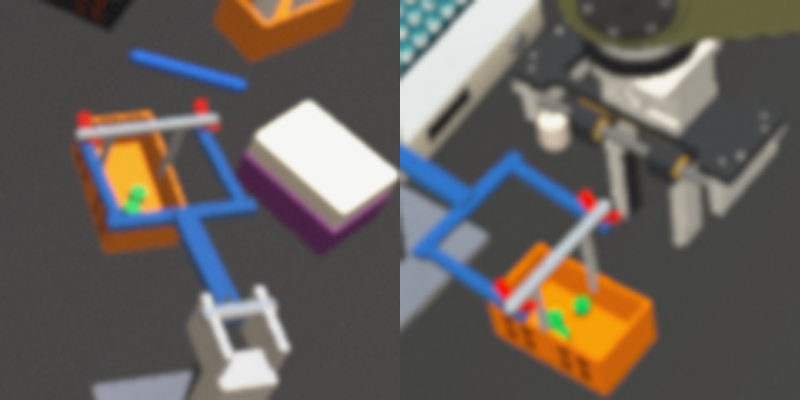

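The bar lies in both red notches, the basket hangs level with all three pucks, and the gripper is clear. I wait a second for it to settle, then hand in.

>>> jog_arm --rows '[[[0, 0, 0], 0, 0.04], [[0, 0, 0], 0, 0.04], [[0, 0, 0], 0, 0.04], [[0, 0, 0], 0, 0.04], [[0, 0, 0], 0, 0.04], [[0, 0, 0], 0, 0.04], [[0, 0, 0], 0, 0.04], [[0, 0, 0], 0, 0.04], [[0, 0, 0], 0, 0.04], [[0, 0, 0], 0, 0.04], [[0, 0, 0], 0, 0.04], [[0, 0, 0], 0, 0.04]]'

```text
time_s: 29.3
ee_pos: [0.3942, 0.2469, 0.2906]
eef_rot: [3.142, -0.0, 1.47]
force: [-0.7, -0.3, 0.1]
grip_width: 0.04
grip_force: 0.0
```

```bash
python3 -c "
from h import *
print(hand_in())"
```

```text
the job is handed in; nothing more can be done
None
```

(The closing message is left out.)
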